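# Bed the loose key of a crock's wooden tap and set the drip saucer

### The job

The white crock's wooden tap has been left open and its key is loose: turn the T-handle clockwise until it stands squarely across the tap (shut), pressing it firmly down into its tapered socket all the while you turn, so that it bites in the cork and stays - firmly, but not so hard that the tap splits. A new tap weeps until the wood swells, so also push the small saucer along the worktop until its middle is under the spout. Let go of everything and leave the cup, the jar and the garlic where they are.

Things in the scene. Friction and masses are not known exactly. Their poses are not given: they have to be found in the camera images.
- crock: White ceramic crock, 150 mm across, lidded, on a round four-legged wooden stand, 323 mm high over all; fixed. A turned wooden tap sticks out level from it, at height 145 mm, to 228 mm from the crock's middle. Origin on the worktop under the crock's middle; its -x axis points out along the tap, z up.
- key_handle (a point): Middle of the tap key's T-handle: a wooden bar 66 mm long, 13 mm thick, 20 mm high, on a neck, about 215 mm above the worktop, 180 mm in front of the crock's middle. y runs along the bar, z up the key's axis. The socket's rim (39 mm wide) lies 170 mm above the worktop, at first 33 to 38 mm below the bar's lower face, less as the key sinks. The key can only turn and slide along its axis.
- tap_key (a joint): Angle of the key in rad: 0 = handle square across the tap (shut), 1.57 = handle in line with the tap (open); it starts between 1.2 and 1.8. Seen from above, turning clockwise lowers it. Stops at -0.35 and 2.3.
- key_stem: The key as it moves up and down in its socket; origin on its axis, 44 mm below the handle's middle. It starts loose and proud, and slides down with a drag of 1.5 N for 0 to 11 mm until its taper (12 degrees a side) meets the cork: how far has to be felt. Pressed with 10 to 18 N while being turned (aim at 13 N; some 0.35 N m to turn) it bites and stays when let go; over 26 N is too hard.
- tap_cork: Springy cork lining in the tap's socket, 30 mm across; origin on the key's axis by the socket's rim; worn, up to 3 mm higher or lower. Once the key meets it, each mm further down takes about 5 N while the key is being turned, but about four times that if pressed without turning. Turned without pressing, the key works its way up and loose again.
- spout (a point): Opening of the tap's spout, which points down; 109 mm above the worktop, 212 mm in front of the crock's middle.
- saucer: Small white plate (a few red stains), 165 mm across at the rim, 21 mm high, 0.2 kg, underside 110 mm across, rim's outer edge 8 to 21 mm above the worktop; loose. Origin under its middle, z up.
- steel_cup: Steel cup, 70 mm across, 87 mm high, upright beside the tap (right); to be left alone. Origin under its middle.
- honey_jar: Glass jar with a lid, 60 mm across, 90 mm high, beside the tap (left); to be left alone. Origin under its middle.
- garlic: Garlic bulb, 60 mm, on the left near the front edge; to be left alone. Origin under its middle.

How it is judged:
By the outcome, as a careful person would: the job done as asked, in the order asked, and still so for the second after the job is handed in, with the robot touching nothing.
It also fails if it takes over 67 s, if anything falls off the work surface, if the arm or the gripper's body presses on something with over 40 N, if the wrist force passes 120 N, or if a joint passes its speed limit or range.

### The arm

A 7-joint arm with a two-finger parallel gripper is mounted at the origin on a cart in front of the work surface, level with it; the furniture and walls round the work are solid. World frame = base frame: x ahead of the robot, y to its left, z up, the work surface at z = 0. Lengths are in m, angles in rad, forces in N, time in s.
With the tool pointing down it reaches from about 0.4 to 0.85 m from the base axis. Payload 4.4 kg.
Tool frame: the origin (TCP) lies midway between the tips of the shut fingers; the grasp point (between the pads) lies 19 mm behind it; z points along the fingers, y is the line along which they close (so a half turn about z gives the same grasp; the last joint's range is limited). The gripper opens to 94 mm and grips with 3 to 60 N. Pads are 16 mm wide; open, the fingers measure 119 mm over their backs; the gripper's body (75 mm by 177 mm) begins 78 mm behind the grasp point.
Start: joints at [1.11, 0.628, 0.038, 1.517, -0.027, 0.996, -0.02], TCP at [0.25, -0.6, 0.184] pointing down, gripper open.
Joint ranges: [-3.06, 3.06], [-0.37, 2.12], [-1.25, 1.32], [0.18, 2.47], [-1.1, 4.24], [0.23, 1.98], [-2.94, 2.94]. Speed limits (rad/s): [2.57, 2.57, 3.14, 3.14, 3.14, 3.14, 3.14].

### API

Orientations are given as a 3x3 rotation matrix whose columns are the frame's x, y, z axes.
In Python, from bench import arm gives the robot as it stands.
- The arm moves only by the tool apply_moves, never from a script. Its argument "plan" is a list of rows, each a list of 7 numbers: the turn, a rotation vector about the tool's x, y, z in degrees, then the shift along the tool's x, y, z in cm, then the closure, from 0 (fully open) to 1 (shut). A call has 1 to 20 rows; each row shifts and turns the commanded pose from where the row before left it, along the tool's axes as they then stand; what a row does not reach is not made up. A row lasts 1/10 s, in which the tool goes at most 50 mm and 8.59 degrees, less where a joint would pass 70% of its speed; a pose out of reach is approached as far as the arm can. A call with a gripper value outside its range is refused whole. The fingers move at their own pace and stop on an object; the grip force is fixed at half the most. Time passes only in rows, so rows that do not move let the fingers close. It gives the time, the measured TCP pose, the force, the opening and the grip force at its end, in the units of the state.
- arm.get_obs(): the state, without advancing time (a new reading comes with each control period).
- arm.get_image(name): name is "side" or "top" or "wrist"; returns a dict with "image" (420x560x3 uint8, red, green, blue), "z_map" (420x560 float32, m along the optical axis (not along the pixel's ray), 0 where there is no reading), "intrinsics" (3x3 intrinsics, pixels), "eye" and "attitude" of the camera in the world. Camera axes: x right, y down, z forward; pixel columns grow to the right and rows downward; lengths in m; the calibration is good to about 2 mm. A picture is of the moment at which its call begins.
- arm.hand_in(): hands the job in; it is judged then, once.
The state is a dict: "time": time; "joint_pos": joint angles; "joint_velocities": joint speeds; "tau": joint torques, N m; "position": TCP position; "eef_rot": TCP orientation; "ft_force": force on the tool from outside, world axes, zero at the start; "wrist_torque": the same for the moment, N m; "grip_width": finger opening in m; "gripper_force": force on a finger pad.
Only numpy, scipy, OpenCV 4.12 (cv2) and the standard library are available. Lean on these libraries where they do the work, as an engineer would, in place of code of your own. Each camera call takes 0.05 s, during which the arm holds its last target. There are 200 camera calls.

## Working session

There is one attempt and no reset: what is moved stays moved. The work goes in short steps, Python scripts to look and compute and a tool call to move; the robot and the scene stay as the last step left them, time stands still between calls to the robot, and variables do not carry over. Pictures are saved under pics/ and viewed, at most 10 in all, crops included, and the job is handed in when it is done.

Besides the shell and the picture viewer there is one more tool, called after "Request:" as name([rows], argument=value, ...), one row to a line, values as JSON. apply_moves: Moves the arm, as the interface text tells. Its arguments: {"type":"object","properties":{"plan":{"type":"array","items":{"type":"array","items":{"type":"number"}}}},"required":["plan"]}

```bash
mkdir -p pics; ls; cat > h.py <<'E'
import numpy as np, cv2
from bench import arm
def grab(n):
    d=arm.get_image(n); d={k:np.array(v) for k,v in d.items()}; return d
def pts(d):
    K,z=d["intrinsics"],d["z_map"]
    v,u=np.mgrid[:z.shape[0],:z.shape[1]]
    p=np.dstack([(u-K[0,2])/K[0,0]*z,(v-K[1,2])/K[1,1]*z,z])
    w=p@d["attitude"].T+d["eye"]; w[z==0]=np.nan; return w
def save(d,n): cv2.imwrite(f"pics/{n}.png",d["image"][:,:,::-1])
E
python3 - <<'E'
from h import *
s,t=grab("side"),grab("top")
np.savez("a.npz",**{f"s_{k}":v for k,v in s.items()},**{f"t_{k}":v for k,v in t.items()})
cv2.imwrite("pics/top0.png",t["image"][:,:,::-1]); cv2.imwrite("pics/side0.png",s["image"][:,:,::-1])
for d in(s,t): print(d["eye"],d["attitude"].round(2).tolist(),d["intrinsics"].round(0).tolist())
o=arm.get_obs(); print(o)
E
```

```text
pics
[ 0.17982338 -0.49150989  0.71216698] [[0.85, -0.33, 0.4], [-0.52, -0.53, 0.67], [-0.0, -0.78, -0.62]] [[400.0, 0.0, 277.0], [0.0, 400.0, 208.0], [0.0, 0.0, 1.0]]
[0.31949294 0.1084997  1.19417545] [[0.03, -0.98, 0.21], [-1.0, -0.03, 0.0], [0.0, -0.21, -0.98]] [[420.0, 0.0, 285.0], [0.0, 420.0, 211.0], [0.0, 0.0, 1.0]]
{'time': 0.1, 'joint_pos': array([ 1.11016276,  0.62922843,  0.03848879,  1.51821815, -0.02699265,
        0.99628078, -0.02002341]), 'joint_velocities': array([ 7.56970081e-04, -8.98563626e-05, -2.49732042e-04, -2.10373904e-03,
        2.46559057e-03,  1.44611293e-03, -6.02833433e-04]), 'tau': array([ 2.22212831e-03, -5.50789940e+01,  1.14674248e+00, -1.87117696e+01,
       -5.22976345e-02,  1.92002440e-02,  4.62740468e-05]), 'position': array([ 0.24979668, -0.59943505,  0.18277918]), 'eef_rot': array([[ 9.23081311e-01,  3.84604282e-01, -6.63195375e-04],
       [ 3.84604851e-01, -9.23080137e-01,  1.47323721e-03],
       [-4.55691370e-05, -1.61498590e-03, -9.99998695e-01]]), 'ft_force': array([ 0.01836383,  0.11581078, -0.20729256]), 'wrist_torque': array([ 0.0493106 , -0.05080697, -0.00623232]), 'gripper_force': 0.0, 'grip_width': 0.0941205864227542}
```

View pics/top0.png

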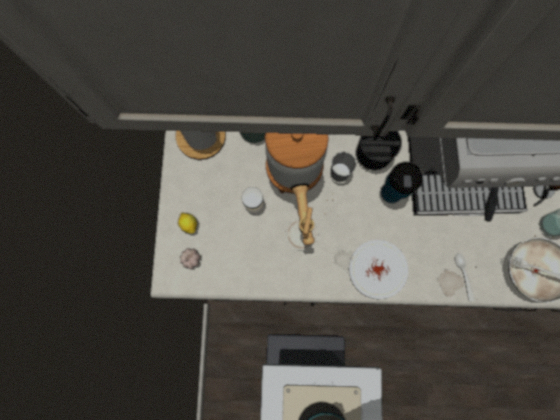

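View pics/side0.png

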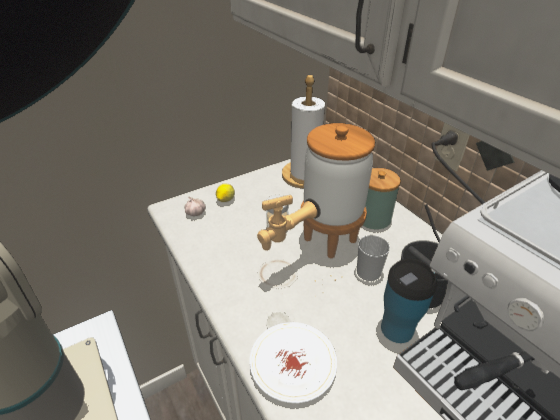

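Top view: the crock is at about (297,150), with the tap running down to (308,238) and the T-handle near (307,222). The saucer is at (378,270), the cup at (342,170), the jar at (252,200) and the garlic at (190,258). In the side view the T-handle is at (278,203) and the spout at about (265,240).

```bash
python3 - <<'E'
from h import *
a=np.load("a.npz")
D={c:{k[2:]:a[k] for k in a.files if k[0]==c} for c in "st"}
P={c:pts(D[c]) for c in "st"}
for c in "st":
    w=P[c]; hsv=cv2.cvtColor(D[c]["image"],cv2.COLOR_RGB2HSV)
    wood=(hsv[...,0]>10)&(hsv[...,0]<26)&(hsv[...,1]>90)
    R=(w[...,0]>.3)&(w[...,0]<.8)&(abs(w[...,1]-.12)<.2)
    m=R&wood&(w[...,2]>.205)&(w[...,2]<.24)
    q=w[m]; print(c,"handle n",len(q),q.min(0).round(3),q.max(0).round(3))
    q2=q[q[:,2]>np.percentile(q[:,2],95)-.006][:,:2].astype(np.float32)
    (cx,cy),(W,H),an=cv2.minAreaRect(q2); print(" rect",cx,cy,W,H,an, "topz",np.percentile(q[:,2],[50,95]))
    # tap
    m=R&wood&(w[...,2]>.09)&(w[...,2]<.2); q=w[m]; print(" tap",len(q),q.min(0).round(3),q.max(0).round(3))
    # saucer
    m=(w[...,2]>.014)&(w[...,2]<.027)&(w[...,0]>.25)&(w[...,0]<.6)&(w[...,1]<.05)&(w[...,1]>-.3)
    n,l,st,ce=cv2.connectedComponentsWithStats(m.astype(np.uint8)); i=1+st[1:,4].argmax()
    q=w[l==i]; h=cv2.minEnclosingCircle(q[:,:2].astype(np.float32)); print(" saucer",h,len(q),np.percentile(q[:,2],95))
    # crock cylinder fit at z .19-.26
    for nm,z0,z1,x0,x1,y0,y1 in [("crock",.16,.25,.5,1,-.1,.3),("cup",.02,.08,.5,.8,-.1,.03),("jar",.02,.085,.4,.75,.19,.36),("garlic",.01,.06,.25,.5,.3,.6)]:
        m=(w[...,2]>z0)&(w[...,2]<z1)&(w[...,0]>x0)&(w[...,0]<x1)&(w[...,1]>y0)&(w[...,1]<y1)
        if nm=="crock": m&=hsv[...,1]<80
        q=w[m]
        if len(q)>10:
            A=np.c_[2*q[:,:2],np.ones(len(q))]; s=np.linalg.lstsq(A,(q[:,:2]**2).sum(1),rcond=None)[0]
            print(" ",nm,len(q),"fit",s[:2].round(3),np.sqrt(s[2]+s[0]**2+s[1]**2).round(3),q.min(0).round(3),q.max(0).round(3))
w=P["t"]; 
print("cupboard",[ (r,w[r,300].round(2).tolist()) for r in (20,100,125,128,132,136)])
print("counter front", [w[r,330].round(3).tolist() for r in (290,296,300,304,308)])
E
```

```text
s handle n 275 [0.477 0.034 0.205] [0.738 0.062 0.228]
 rect 0.607049286365509 0.04174195975065231 0.014209305867552757 0.2622218728065491 83.31903076171875 topz [0.22125306 0.22755367]
 tap 1655 [0.461 0.007 0.091] [0.8   0.148 0.2  ]
 saucer ((0.4166273772716522, -0.15375491976737976), 0.08268486708402634) 3254 0.022249501545150423
  crock 6177 fit [0.811 0.095] 0.182 [ 0.503 -0.1    0.16 ] [0.96 0.3  0.25]
  cup 999 fit [ 0.7   -0.037] 0.043 [ 0.644 -0.1    0.02 ] [0.783 0.03  0.08 ]
  jar 235 fit [0.483 0.262] 0.105 [0.411 0.19  0.02 ] [0.572 0.36  0.081]
  garlic 1586 fit [0.374 0.427] 0.09 [0.25  0.342 0.01 ] [0.5   0.486 0.06 ]
t handle n 149 [0.474 0.047 0.213] [0.536 0.065 0.228]
 rect 0.5054928064346313 0.0559651255607605 0.014686532318592072 0.06052291393280029 84.7132797241211 topz [0.22342394 0.22673922]
 tap 756 [0.459 0.014 0.093] [0.686 0.164 0.185]
 saucer ((0.4130520522594452, -0.15490129590034485), 0.08237212896347046) 1331 0.02166720677526357
  crock 613 fit [0.622 0.087] 0.045 [0.501 0.014 0.16 ] [0.685 0.161 0.25 ]
  cup 376 fit [ 0.705 -0.062] 0.037 [ 0.662 -0.1    0.02 ] [ 0.773 -0.016  0.08 ]
  jar 200 fit [0.54  0.314] 0.115 [0.406 0.19  0.02 ] [0.75  0.36  0.085]
  garlic 866 fit [0.376 0.431] 0.087 [0.25  0.343 0.01 ] [0.5   0.481 0.06 ]
cupboard [(20, [0.62, 0.1, 0.79]), (100, [0.62, 0.09, 0.61]), (125, [0.61, 0.09, 0.52]), (128, [0.61, 0.09, 0.51]), (132, [0.61, 0.09, 0.49]), (136, [0.68, 0.08, 0.32])]
counter front [[0.352, -0.024, -0.005], [0.335, -0.023, 0.001], [0.325, -0.023, 0.0], [0.309, -0.123, -0.906], [0.29, -0.125, -0.917]]
```

```bash
python3 - <<'E'
from h import *
from scipy.optimize import least_squares
a=np.load("a.npz")
D={c:{k[2:]:a[k] for k in a.files if k[0]==c} for c in "st"}
P={c:pts(D[c]) for c in "st"}
def circ(q,r=None):
    q=q[:,:2]; f=lambda p:np.hypot(*(q-p[:2]).T)-(p[2] if r is None else r)
    s=least_squares(f,[*q.mean(0),.04],loss="soft_l1",f_scale=.002); return s.x.round(4),np.abs(f(s.x)).mean().round(4)
for c in "st":
    w=P[c]; hsv=cv2.cvtColor(D[c]["image"],cv2.COLOR_RGB2HSV)
    def sel(x0,x1,y0,y1,z0,z1): return (w[...,0]>x0)&(w[...,0]<x1)&(w[...,1]>y0)&(w[...,1]<y1)&(w[...,2]>z0)&(w[...,2]<z1)
    m=sel(.58,.78,0,.2,.19,.27)&(hsv[...,1]<80); q=w[m]
    if len(q)>30: print(c,"crock",len(q),circ(q,.075),circ(q))
    q=w[sel(.58,.78,0,.2,.312,.33)]; print(c,"knob",len(q),q.mean(0) if len(q) else "")
    q=w[sel(.6,.72,-.11,.0,.02,.08)]; print(" cup",circ(q,.035)) if len(q)>9 else 0
    q=w[sel(.52,.66,.17,.28,.01,.085)]; print(" jar",len(q),circ(q,.03)) if len(q)>9 else 0
    q=w[sel(.33,.46,.37,.5,.01,.065)]; print(" garlic",len(q),q.min(0).round(3),q.max(0).round(3)) if len(q)>9 else 0
    # handle in tight box
    q=w[sel(.46,.55,.02,.09,.205,.235)]; print(" handle",len(q),q.min(0).round(3),q.max(0).round(3))
    q2=q[q[:,2]>.218][:,:2].astype(np.float32); print("  ",cv2.minAreaRect(q2),q2.mean(0)); 
    vx=cv2.fitLine(q2,cv2.DIST_HUBER,0,.01,.01).ravel(); print("  line",vx,np.degrees(np.arctan2(vx[1],vx[0])))
    q=w[sel(.46,.55,.02,.09,.16,.176)]; print(" socket rim",len(q),circ(q,.0195) if len(q)>9 else "")
    q=w[sel(.54,.6,.02,.12,.13,.18)]; L=cv2.fitLine(q[:,:2].astype(np.float32),cv2.DIST_HUBER,0,.01,.01).ravel() if len(q)>9 else 0; print(" tap line",len(q),L)
# image-only: top-face handle mask
import sys
crop=cv2.resize(D["s"]["image"][170:270,230:360,::-1],(780,600),interpolation=cv2.INTER_CUBIC); cv2.imwrite("pics/crop.png",crop)
E
```

```text
s crock 2207 (array([0.6881, 0.0888, 0.04  ]), np.float64(0.0015)) (array([0.6867, 0.0872, 0.0732]), np.float64(0.0015))
s knob 102 [0.682702   0.08289526 0.31962248]
 cup (array([ 0.702 , -0.0486,  0.04  ]), np.float64(0.0024))
 jar 137 (array([0.5966, 0.2022, 0.04  ]), np.float64(0.0008))
 garlic 772 [0.33 0.37 0.01] [0.46  0.487 0.065]
 handle 317 [0.477 0.044 0.205] [0.54  0.064 0.228]
   ((0.5084252953529358, 0.05345005542039871), (0.014428521506488323, 0.06446585059165955), 79.7723388671875) [0.5074937  0.05260385]
  line [ 0.98609215 -0.16619946  0.51233876  0.05069393] -9.566921
 socket rim 214 (array([0.5115, 0.0581, 0.04  ]), np.float64(0.0063))
 tap line 307 [0.97732157 0.2117606  0.5617034  0.05584079]
t crock 725 (array([0.6862, 0.0871, 0.04  ]), np.float64(0.0017)) (array([0.6842, 0.0872, 0.0733]), np.float64(0.0017))
t knob 57 [0.67651418 0.08726377 0.31864957]
 cup (array([ 0.6978, -0.0464,  0.04  ]), np.float64(0.0033))
 jar 152 (array([0.593, 0.2  , 0.04 ]), np.float64(0.0021))
 garlic 434 [0.332 0.37  0.01 ] [0.46  0.481 0.065]
 handle 159 [0.474 0.045 0.213] [0.538 0.065 0.228]
   ((0.5063354969024658, 0.05568430945277214), (0.015960246324539185, 0.06346538662910461), 76.72838592529297) [0.50611484 0.05590424]
  line [ 0.9854775  -0.16980585  0.5061149   0.05590422] -9.776531
 socket rim 96 (array([0.5115, 0.0541, 0.04  ]), np.float64(0.0063))
 tap line 257 [0.9649816  0.26231757 0.56379545 0.06684063]
```

View pics/crop.png

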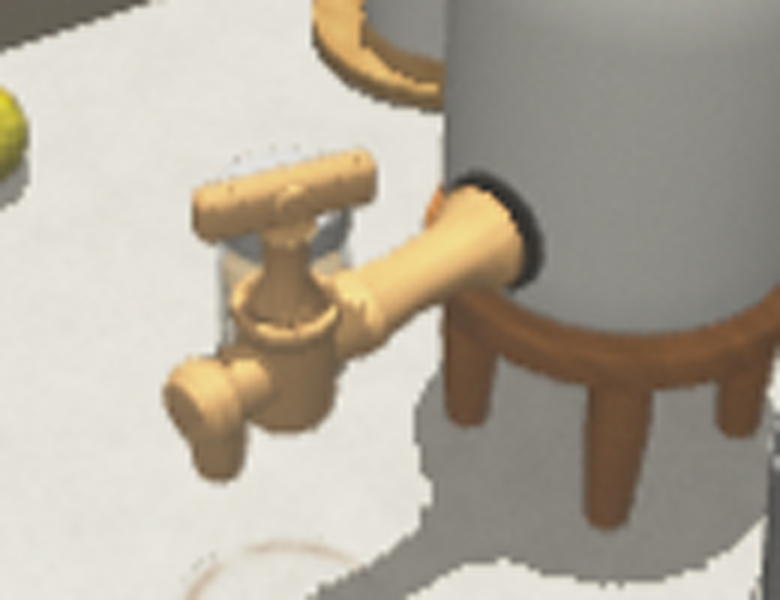

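Three measurements agree. The key axis is at about (0.507, 0.055), and its distance to the crock's middle (0.687, 0.088) is 183 mm against the 180 given. The tap heading is 10.2° and the bar is at -9.7°, so the angle is about 1.22 rad and it needs about 70° clockwise. The spout is at about (0.4765, 0.050) and the saucer at (0.414, -0.1545). The crop shows the T-bar lengthways along the tap.

Request:
apply_moves([
  [0,0,0,0,0,-2,0],
  [0,0,0,3.06,-3.16,-0.4,0],
  [0,0,0,3.06,-3.16,-0.4,0],
  [0,0,0,3.06,-3.16,-0.4,0],
  [0,0,0,3.06,-3.16,-0.4,0],
  [0,0,0,3.06,-3.16,-0.4,0],
  [0,0,0,3.06,-3.16,-0.4,0],
  [0,0,0,3.06,-3.16,-0.4,0],
  [0,0,0,3.06,-3.16,-0.4,0],
  [0,0,0,3.06,-3.16,-0.4,0],
  [0,0,0,3.06,-3.16,-0.4,0],
  [0,0,0,3.06,-3.16,-0.4,0],
  [0,0,0,3.06,-3.16,-0.4,0],
  [0,0,0,3.06,-3.16,-0.4,0],
  [0,0,0,3.06,-3.16,-0.4,0],
  [0,0,0,3.06,-3.16,-0.4,0],
  [0,0,0,3.06,-3.16,-0.4,0],
  [0,0,-8,0,0,0,0],
  [0,0,-8,0,0,0,0],
  [0,0,-8,0,0,0,0],
])

```text
time: 2.1
position: [0.5072, 0.0555, 0.2671]
eef_rot: [[0.682, 0.732, -0.001], [0.732, -0.682, -0.0], [-0.001, -0.001, -1.0]]
ft_force: [-0.4, 0.4, -0.5]
grip_width: 0.0942
gripper_force: 0.0
```

Request:
apply_moves([
  [0,0,-8,0,0,0,0],
  [0,0,-8,0,0,0,0],
  [0,0,-8,0,0,0,0],
  [0,0,-8,0,0,0,0],
  [0,0,-8,0,0,0,0],
  [0,0,-8,0,0,0,0],
  [0,0,-8,0,0,0,0],
  [0,0,-8,0,0,0,0],
  [0,0,-8,0,0,0,0],
  [0,0,-8,0,0,0,0],
  [0,0,-8,0,0,0,0],
  [0,0,-8,0,0,0,0],
  [0,0,-8,0,0,0,0],
  [0,0,-8,0,0,0,0],
  [0,0,-8,0,0,0,0],
  [0,0,-3.7,0,0,0,0],
  [0,0,0,0,0,0,0],
  [0,0,0,0,0,0,0],
])

```text
time: 3.9
position: [0.5073, 0.0548, 0.2674]
eef_rot: [[-0.985, 0.17, -0.001], [0.17, 0.985, -0.0], [0.001, -0.0, -1.0]]
ft_force: [0.5, 0.2, -0.5]
grip_width: 0.0938
gripper_force: 0.0
```

```bash
cat > st.py <<'E'
from h import *
def st():
    o=arm.get_obs(); R=o["eef_rot"]
    print("t",round(o["time"],2),"pos",o["position"].round(4),"ydir",np.degrees(np.arctan2(R[1,1],R[0,1])).round(2),"F",o["ft_force"].round(2),"M",o["wrist_torque"].round(2),"w",o["grip_width"].round(4),"g",round(float(o["gripper_force"]),1),"tilt",R[:2,2].round(3),"q",o["joint_pos"].round(2)); return o
E
python3 - <<'E'
from st import *
o=st(); d=grab("wrist"); save(d,"wr"); w=pts(d)
m=(w[...,2]>.213)&(w[...,2]<.235)&(np.hypot(w[...,0]-.507,w[...,1]-.055)<.06)
q=w[m][:,:2].astype(np.float32); print(len(q),cv2.minAreaRect(q),np.median(w[m][:,2]))
l=cv2.fitLine(q,cv2.DIST_HUBER,0,.01,.01).ravel(); print(np.degrees(np.arctan2(l[1],l[0])))
p=np.load("a.npz"); P=pts({k[2:]:p[k] for k in p.files if k[0]=="s"})
for z in (.26,.27,.28,.29,.30,.31):
    k=(abs(P[...,2]-z)<.004)&(np.hypot(P[...,0]-.687,P[...,1]-.088)<.11); print(z,np.percentile(np.hypot(P[...,0]-.687,P[...,1]-.088)[k],[50,95]).round(3))
E
```

```text
Traceback (most recent call last):
  File "st.py", line 4, in st
    print("t",round(o["time"],2),"pos",o["position"].round(4),"ydir",np.degrees(np.arctan2(R[1,1],R[0,1])).round(2),"F",o["ft_force"].round(2),"M",o["wrist_torque"].round(2),"w",o["grip_width"].round(4),"g",round(float(o["gripper_force"]),1),"tilt",R[:2,2].round(3),"q",o["joint_pos"].round(2)); return o
                                                                                                                                                                                  ^^^^^^^^^^^^^^^^^^^^^
AttributeError: 'float' object has no attribute 'round'
```

```bash
sed -i 's/o\["grip_width"\].round(4)/round(o["grip_width"],4)/' st.py
python3 - <<'E'
from st import *
o=st(); d=grab("wrist"); save(d,"wr"); w=pts(d)
m=(w[...,2]>.213)&(w[...,2]<.235)&(np.hypot(w[...,0]-.507,w[...,1]-.055)<.06)
q=w[m][:,:2].astype(np.float32); print(len(q),cv2.minAreaRect(q),np.median(w[m][:,2]))
l=cv2.fitLine(q,cv2.DIST_HUBER,0,.01,.01).ravel(); print(np.degrees(np.arctan2(l[1],l[0])))
p=np.load("a.npz"); P=pts({k[2:]:p[k] for k in p.files if k[0]=="s"})
for z in (.26,.27,.28,.29,.30,.31):
    k=(abs(P[...,2]-z)<.004)&(np.hypot(P[...,0]-.687,P[...,1]-.088)<.11); print(z,np.percentile(np.hypot(P[...,0]-.687,P[...,1]-.088)[k],[50,95]).round(3))
E
```

```text
t 3.9 pos [0.5073 0.0548 0.2674] ydir 80.21 F [ 0.51  0.16 -0.47] M [ 0.07 -0.17 -0.01] w 0.0938 g 0.0 tilt [-0.001 -0.   ] q [ 0.37  0.41 -0.76  1.77  0.32  1.09  0.9 ]
1651 ((0.5058738589286804, 0.056166548281908035), (0.016056790947914124, 0.0649549663066864), 80.40546417236328) 0.22514704479207762
-9.750845
0.26 [0.072 0.074]
0.27 [0.068 0.07 ]
0.28 [0.069 0.071]
0.29 [0.072 0.074]
0.3 [0.053 0.071]
0.31 [0.011 0.014]
```

View pics/wr.png

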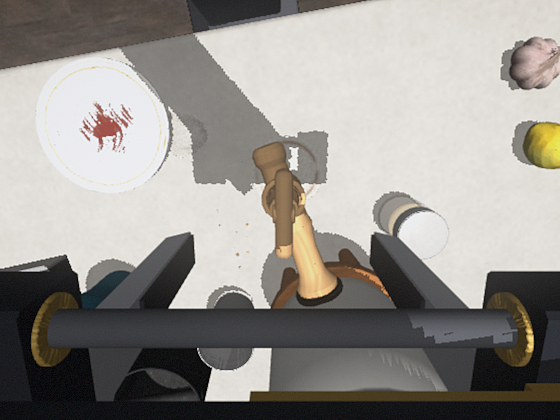

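The wrist view shows the bar between the open fingers, with its ends near (268,155) and (283,255). It is centred within 1.5 mm and lined up. I'll descend and grip.

Request:
apply_moves([
  [0,0,0,0.15,0.1,0.8,0],
  [0,0,0,0,0,1.5,0],
  [0,0,0,0,0,1.5,0],
  [0,0,0,0,0,1.5,0],
  [0,0,0,0,0,1.0,0],
  [0,0,0,0,0,0.5,0],
  [0,0,0,0,0,0,0],
  [0,0,0,0,0,0,1],
  [0,0,0,0,0,0,1],
  [0,0,0,0,0,0,1],
  [0,0,0,0,0,0,1],
  [0,0,0,0,0,0,1],
  [0,0,0,0,0,0,1],
  [0,0,0,0,0,0,1],
  [0,0,0,0,0,0,1],
  [0,0,0,0,0,0,1],
])

```text
time: 5.55
position: [0.5062, 0.0563, 0.1996]
eef_rot: [[-0.986, 0.168, 0.0], [0.168, 0.986, 0.0], [-0.0, 0.0, -1.0]]
ft_force: [-0.9, -0.3, -0.5]
grip_width: 0.0258
gripper_force: 0.0
```

```bash
python3 -c "
from st import *;st()"
```

```text
t 5.55 pos [0.5062 0.0563 0.1996] ydir 80.32 F [-0.86 -0.29 -0.46] M [ 0.05 -0.14  0.04] w 0.0258 g 0.0 tilt [0. 0.] q [ 0.33  0.49 -0.72  1.87  0.4   0.93  0.83]
```

Fingers still closing; continue, then feel downward in small steps.

Request:
apply_moves([
  [0,0,0,0,0,0,1],
  [0,0,0,0,0,0,1],
  [0,0,0,0,0,0,1],
  [0,0,0,0,0,0,1],
  [0,0,0,0,0,0,1],
])

```text
time: 6.05
position: [0.5062, 0.0562, 0.1996]
eef_rot: [[-0.986, 0.168, 0.0], [0.168, 0.986, -0.0], [-0.0, -0.0, -1.0]]
ft_force: [-0.2, -0.6, -0.4]
grip_width: 0.0123
gripper_force: 30.0
```

Request:
apply_moves([
  [0,0,0,0,0,0.05,1],
  [0,0,0,0,0,0.05,1],
  [0,0,0,0,0,0,1],
])

```text
time: 6.35
position: [0.5062, 0.0562, 0.1985]
eef_rot: [[-0.986, 0.168, 0.0], [0.168, 0.986, -0.0], [-0.0, -0.0, -1.0]]
ft_force: [0.4, -0.9, 0.9]
grip_width: 0.0125
gripper_force: 30.0
```

Request:
apply_moves([
  [0,0,0,0,0,0.03,1],
  [0,0,0,0,0,0.03,1],
  [0,0,0,0,0,0.02,1],
])

```text
time: 6.65
position: [0.5062, 0.0563, 0.1978]
eef_rot: [[-0.986, 0.168, 0.0], [0.168, 0.986, -0.0], [-0.0, 0.0, -1.0]]
ft_force: [-0.5, -0.7, 0.6]
grip_width: 0.0123
gripper_force: 30.0
```

Request:
apply_moves([
  [0,0,0,0,0,0.03,1],
  [0,0,0,0,0,0.03,1],
  [0,0,0,0,0,0,1],
])

```text
time: 6.95
position: [0.5062, 0.0562, 0.1971]
eef_rot: [[-0.986, 0.168, -0.0], [0.168, 0.986, 0.0], [0.0, 0.0, -1.0]]
ft_force: [-0.0, 0.2, 0.8]
grip_width: 0.0119
gripper_force: 30.0
```

Request:
apply_moves([
  [0,0,0,0,0,0.03,1],
  [0,0,0,0,0,0.03,1],
  [0,0,0,0,0,0.01,1],
])

```text
time: 7.25
position: [0.5063, 0.0562, 0.1966]
eef_rot: [[-0.986, 0.168, 0.0], [0.168, 0.986, -0.0], [-0.0, -0.0, -1.0]]
ft_force: [-0.7, -0.8, 1.6]
grip_width: 0.0123
gripper_force: 30.0
```

Request:
apply_moves([
  [0,0,0,0,0,0.03,1],
  [0,0,0,0,0,0.03,1],
  [0,0,0,0,0,0,1],
])

```text
time: 7.55
position: [0.5063, 0.0562, 0.1962]
eef_rot: [[-0.986, 0.168, 0.0], [0.168, 0.986, -0.0], [-0.0, -0.0, -1.0]]
ft_force: [-0.7, -1.0, 4.9]
grip_width: 0.0123
gripper_force: 30.0
```

Request:
apply_moves([
  [0,0,0,0,0,0.03,1],
  [0,0,0,0,0,0.03,1],
  [0,0,0,0,0,0,1],
])

```text
time: 7.85
position: [0.5064, 0.0563, 0.1959]
eef_rot: [[-0.986, 0.168, 0.001], [0.168, 0.986, -0.0], [-0.001, -0.0, -1.0]]
ft_force: [-1.9, -0.0, 7.6]
grip_width: 0.0123
gripper_force: 30.0
```

Contact at z≈0.196. I'll press to about 12 N, then turn while following it down.

Request:
apply_moves([
  [0,0,0,0,0,0.03,1],
  [0,0,0,0,0,0.03,1],
  [0,0,0,0,0,0.02,1],
  [0,0,0,0,0,0,1],
])

```text
time: 8.25
position: [0.5065, 0.0563, 0.1956]
eef_rot: [[-0.986, 0.168, 0.001], [0.168, 0.986, -0.001], [-0.001, -0.0, -1.0]]
ft_force: [-3.0, -2.1, 12.0]
grip_width: 0.0123
gripper_force: 30.0
```

```bash
python3 -c "
from st import *;st()"
```

```text
t 8.25 pos [0.5065 0.0563 0.1956] ydir 80.32 F [-3.01 -2.11 12.03] M [-0.28  0.62 -0.  ] w 0.0123 g 30.0 tilt [ 0.001 -0.001] q [ 0.33  0.49 -0.72  1.88  0.4   0.92  0.82]
```

Request:
apply_moves([
  [0,0,2,0,0,0.03,1],
  [0,0,2,0,0,0.03,1],
  [0,0,2,0,0,0.03,1],
])

```text
time: 8.55
position: [0.5066, 0.0565, 0.1951]
eef_rot: [[-0.962, 0.271, 0.002], [0.271, 0.962, -0.001], [-0.002, -0.0, -1.0]]
ft_force: [-3.2, -1.5, 16.3]
grip_width: 0.0124
gripper_force: 30.1
```

```bash
python3 -c "
from st import *;st()"
```

```text
t 8.55 pos [0.5066 0.0565 0.1951] ydir 74.26 F [-3.22 -1.45 16.26] M [-0.33  0.88  0.09] w 0.0124 g 30.1 tilt [ 0.002 -0.001] q [ 0.31  0.49 -0.69  1.88  0.39  0.91  0.73]
```

Request:
apply_moves([
  [0,0,2,0,0,0,1],
  [0,0,2,0,0,0,1],
  [0,0,2,0,0,0,1],
])

```text
time: 8.85
position: [0.5066, 0.0566, 0.195]
eef_rot: [[-0.929, 0.37, 0.002], [0.37, 0.929, -0.0], [-0.002, 0.0, -1.0]]
ft_force: [-2.8, -0.8, 13.3]
grip_width: 0.0125
gripper_force: 30.1
```

```bash
python3 -c "
from st import *;st()"
```

```text
t 8.85 pos [0.5066 0.0566 0.195 ] ydir 68.27 F [-2.81 -0.79 13.33] M [-0.2   0.65  0.13] w 0.0125 g 30.1 tilt [ 0.002 -0.   ] q [ 0.29  0.48 -0.66  1.88  0.37  0.91  0.64]
```

Request:
apply_moves([
  [0,0,2,0,0,0.01,1],
  [0,0,2,0,0,0.02,1],
  [0,0,2,0,0,0.02,1],
])

```text
time: 9.15
position: [0.5068, 0.0568, 0.1948]
eef_rot: [[-0.885, 0.465, 0.002], [0.465, 0.885, -0.0], [-0.002, 0.001, -1.0]]
ft_force: [-3.8, -0.9, 16.7]
grip_width: 0.012
gripper_force: 30.1
```

```bash
python3 -c "
from st import *;st()"
```

```text
t 9.15 pos [0.5068 0.0568 0.1948] ydir 62.28 F [-3.82 -0.9  16.73] M [-0.28  0.82  0.19] w 0.012 g 30.1 tilt [ 0.002 -0.   ] q [ 0.27  0.47 -0.63  1.88  0.35  0.9   0.56]
```

```bash
cat > bar.py <<'E'
from st import *
def bar(n,zlo=.2,zhi=.235):
    d=grab(n); w=pts(d); hsv=cv2.cvtColor(d["image"],cv2.COLOR_RGB2HSV)
    m=(w[...,2]>zlo)&(w[...,2]<zhi)&(np.hypot(w[...,0]-.506,w[...,1]-.056)<.045)&(hsv[...,0]>8)&(hsv[...,0]<28)&(hsv[...,1]>70)
    q=w[m]
    if len(q)<20: print(n,len(q)); return
    l=cv2.fitLine(q[:,:2].astype(np.float32),cv2.DIST_HUBER,0,.01,.01).ravel(); a=np.degrees(np.arctan2(l[1],l[0]))
    print(n,len(q),"line",round(float(a),2),cv2.minAreaRect(q[:,:2].astype(np.float32)),"ztop",np.percentile(q[:,2],[50,95]).round(4))
E
python3 -c "
from bar import *
bar('side');bar('wrist');bar('top')"
```

```text
side 238 line -27.25 ((0.5068450570106506, 0.05146618187427521), (0.011560926213860512, 0.06458299607038498), 61.42184829711914) ztop [0.2142 0.2219]
wrist 2777 line -26.58 ((0.5051973462104797, 0.05578166991472244), (0.027621986344456673, 0.06394392997026443), 49.3189582824707) ztop [0.2206 0.2221]
top 47 line -8.93 ((0.4890916049480438, 0.06490937620401382), (0.013899770565330982, 0.02582932636141777), 81.73357391357422) ztop [0.2192 0.2222]
```

The key follows the tool: the bar is at -27° after 18° of turning. Continuing.

Request:
apply_moves([
  [0,0,2.5,0,0,0,1],
  [0,0,2.5,0,0,0,1],
  [0,0,2.5,0,0,0,1],
])

```text
time: 9.6
position: [0.5068, 0.0569, 0.1946]
eef_rot: [[-0.817, 0.577, 0.002], [0.577, 0.817, 0.0], [-0.002, 0.001, -1.0]]
ft_force: [-3.1, 0.1, 14.2]
grip_width: 0.0122
gripper_force: 30.2
```

Request:
apply_moves([
  [0,0,2.5,0,0,0.01,1],
  [0,0,2.5,0,0,0.01,1],
  [0,0,2.5,0,0,0.01,1],
])

```text
time: 9.9
position: [0.507, 0.0571, 0.1946]
eef_rot: [[-0.735, 0.678, 0.002], [0.678, 0.735, 0.0], [-0.002, 0.002, -1.0]]
ft_force: [-2.5, -0.3, 15.6]
grip_width: 0.0122
gripper_force: 30.2
```

Request:
apply_moves([
  [0,0,2.5,0,0,0,1],
  [0,0,2.5,0,0,0,1],
  [0,0,2.5,0,0,0,1],
])

```text
time: 10.2
position: [0.5071, 0.0573, 0.1945]
eef_rot: [[-0.64, 0.768, 0.003], [0.768, 0.64, 0.001], [-0.001, 0.003, -1.0]]
ft_force: [-3.9, 0.2, 13.9]
grip_width: 0.0123
gripper_force: 30.2
```

Request:
apply_moves([
  [0,0,2.5,0,0,0,1],
  [0,0,2.5,0,0,0.01,1],
  [0,0,2.5,0,0,0.01,1],
])

```text
time: 10.5
position: [0.5073, 0.0574, 0.1944]
eef_rot: [[-0.534, 0.845, 0.003], [0.845, 0.534, 0.001], [-0.001, 0.003, -1.0]]
ft_force: [-2.7, 0.9, 15.3]
grip_width: 0.0123
gripper_force: 30.1
```

```bash
python3 -c "
from bar import *
st();bar('side')"
```

```text
t 10.5 pos [0.5073 0.0574 0.1944] ydir 32.28 F [-2.67  0.87 15.31] M [0.02 0.61 0.13] w 0.0123 g 30.1 tilt [0.003 0.001] q [ 0.18  0.45 -0.49  1.88  0.27  0.87  0.12]
side 219 line -56.04 ((0.5069459676742554, 0.052680112421512604), (0.013616621494293213, 0.06314585357904434), 37.341793060302734) ztop [0.2138 0.2224]
```

Request:
apply_moves([
  [0,0,2.5,0,0,0,1],
  [0,0,2.5,0,0,0,1],
  [0,0,2.5,0,0,0,1],
  [0,0,2.5,0,0,0.01,1],
])

```text
time: 10.95
position: [0.5075, 0.0575, 0.1944]
eef_rot: [[-0.379, 0.925, 0.004], [0.925, 0.379, 0.001], [-0.0, 0.004, -1.0]]
ft_force: [-2.3, -0.1, 16.2]
grip_width: 0.0123
gripper_force: 30.2
```

Request:
apply_moves([
  [0,0,2.5,0,0,0,1],
  [0,0,2.5,0,0,0,1],
  [0,0,2.5,0,0,0.01,1],
  [0,0,2.5,0,0,0,1],
  [0,0,2.1,0,0,0,1],
])

```text
time: 11.45
position: [0.5079, 0.0576, 0.1944]
eef_rot: [[-0.177, 0.984, 0.004], [0.984, 0.177, 0.001], [0.0, 0.004, -1.0]]
ft_force: [-2.1, 1.6, 15.2]
grip_width: 0.0123
gripper_force: 30.2
```

```bash
python3 - <<'E'
from bar import *
from scipy.optimize import least_squares
st();bar('side');bar('wrist')
# refine tap heading from fresh point cloud: crock circle (r free) & tap barrel line
d=grab("wrist"); w=pts(d)
for n in("side","top"):
    d=grab(n); w=pts(d); hsv=cv2.cvtColor(d["image"],cv2.COLOR_RGB2HSV)
    m=(w[...,2]>.14)&(w[...,2]<.2)&(w[...,0]>.53)&(w[...,0]<.6)&(abs(w[...,1]-.065)<.04)&(hsv[...,1]>90)
    q=w[m]
    # barrel: ridge = highest z per x bin
    B=[]
    for x in np.arange(.53,.6,.005):
        k=q[(q[:,0]>=x)&(q[:,0]<x+.005)]
        if len(k)>6: B.append(k[k[:,2]>k[:,2].max()-.0015].mean(0))
    B=np.array(B); print(n,len(q)); 
    if len(B)>3: p=np.polyfit(B[:,0],B[:,1],1); print(" ridge heading",np.degrees(np.arctan(p[0])),"y at .507",np.polyval(p,.507),"y at .687",np.polyval(p,.687))
E
```

```text
t 11.45 pos [0.5079 0.0576 0.1944] ydir 10.2 F [-2.13  1.57 15.21] M [0.12 0.42 0.15] w 0.0123 g 30.2 tilt [0.004 0.001] q [ 0.11  0.44 -0.39  1.88  0.21  0.86 -0.21]
side 166 line -75.92 ((0.5070157647132874, 0.05348027125000954), (0.013097651302814484, 0.06345850229263306), 15.628767013549805) ztop [0.2138 0.2223]
wrist 2775 line -78.41 ((0.5046491622924805, 0.057405985891819), (0.025862088426947594, 0.06398908793926239), 0.433484822511673) ztop [0.2202 0.2217]
side 331
 ridge heading 14.554288101049025 y at .507 0.04945527815022632 y at .687 0.09618844606500401
top 0
```

```bash
python3 - <<'E'
from bar import *
d=grab("wrist"); save(d,"wr2"); w=pts(d); hsv=cv2.cvtColor(d["image"],cv2.COLOR_RGB2HSV)
m=(w[...,2]>.2165)&(w[...,2]<.228)&(np.hypot(w[...,0]-.507,w[...,1]-.057)<.042)&(hsv[...,0]>8)&(hsv[...,0]<28)&(hsv[...,1]>70)
q=w[m][:,:2].astype(np.float32); print(len(q),cv2.minAreaRect(q))
l=cv2.fitLine(q,cv2.DIST_HUBER,0,.01,.01).ravel();print(np.degrees(np.arctan2(l[1],l[0])))
E
```

```text
2624 ((0.5084016919136047, 0.05819186568260193), (0.025753319263458252, 0.06398900598287582), 21.74715232849121)
-78.501884
```

View pics/wr2.png

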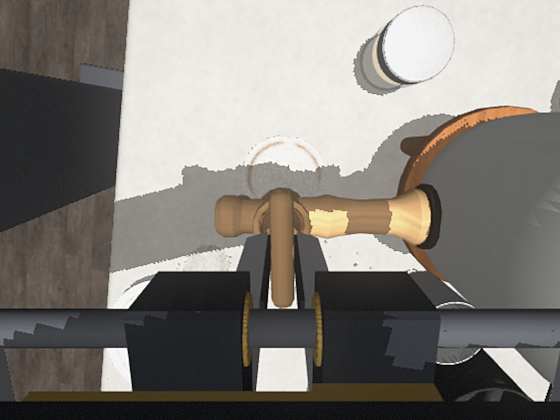

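The wrist view shows the bar (282,190)–(284,305) square to the tap (228,216)–(430,215), with perhaps 1° of lag. I'll turn one last degree under pressure, then release and rise.

Request:
apply_moves([
  [0,0,1,0,0,0,1],
  [0,0,0,0,0,0,0],
  [0,0,0,0,0,0,0],
  [0,0,0,0,0,0,0],
  [0,0,0,0,0,0,0],
  [0,0,0,0,0,0,0],
  [0,0,0,0,0,0,0],
  [0,0,0,0,0,0,0],
  [0,0,0,0,0,0,0],
  [0,0,0,0,0,0,0],
  [0,0,0,0,0,-1,0],
  [0,0,0,0,0,-2,0],
  [0,0,0,0,0,-3,0],
  [0,0,0,0,0,-3,0],
  [0,0,0,0,0,0,0],
])

```text
time: 13.25
position: [0.509, 0.0571, 0.2869]
eef_rot: [[-0.16, 0.987, 0.008], [0.987, 0.16, 0.001], [-0.0, 0.009, -1.0]]
ft_force: [0.3, 0.5, -0.4]
grip_width: 0.0942
gripper_force: 0.0
```

```bash
python3 - <<'E'
from bar import *
st()
d=grab("wrist"); w=pts(d); hsv=cv2.cvtColor(d["image"],cv2.COLOR_RGB2HSV)
m=(w[...,2]>.2165)&(w[...,2]<.228)&(np.hypot(w[...,0]-.507,w[...,1]-.057)<.042)&(hsv[...,0]>8)&(hsv[...,0]<28)&(hsv[...,1]>70)
q=w[m][:,:2].astype(np.float32); print(len(q),cv2.minAreaRect(q))
l=cv2.fitLine(q,cv2.DIST_HUBER,0,.01,.01).ravel();print("bar",np.degrees(np.arctan2(l[1],l[0])),np.median(w[m][:,2]))
m=(w[...,2]>.1)&(w[...,2]<.2)&(w[...,0]>.45)&(w[...,0]<.61)&(abs(w[...,1]-.06)<.05)&(hsv[...,1]>70)
q=w[m][:,:2].astype(np.float32);l=cv2.fitLine(q,cv2.DIST_HUBER,0,.01,.01).ravel();print("tap",len(q),np.degrees(np.arctan2(l[1],l[0])),l[2:],q.min(0))
for n in("side","top"):
    d=grab(n); w=pts(d)
    m=(w[...,2]>.014)&(w[...,2]<.027)&(np.hypot(w[...,0]-.414,w[...,1]+.155)<.1)
    print(n,m.sum(),cv2.minEnclosingCircle(w[m][:,:2].astype(np.float32)))
E
```

```text
t 13.25 pos [0.509  0.0571 0.2869] ydir 9.22 F [ 0.31  0.46 -0.37] M [-0.05 -0.09 -0.03] w 0.0942 g 0.0 tilt [0.008 0.001] q [ 0.13  0.34 -0.41  1.75  0.15  1.08 -0.16]
1254 ((0.5061790347099304, 0.05736220255494118), (0.015745829790830612, 0.06418649107217789), 9.239004135131836)
bar -78.83813 0.2201947556142177
tap 4235 11.385275 [0.5536811  0.06863824] [0.45970938 0.03622615]
side 3257 ((0.4167889356613159, -0.1536366045475006), 0.08290998637676239)
top 0 ((0.0, 0.0), 0.0)
```

Request:
apply_moves([
  [0,0,6.45,0,0,0,0.3],
  [0,0,6.45,0,0,0,0.3],
  [0,0,6.45,0,0,0,0.3],
  [0,0,6.45,0,0,0,0.3],
  [0,0,0,-3.82,-0.32,0,0.3],
  [0,0,0,-3.82,-0.32,0,0.3],
  [0,0,0,-3.82,-0.32,0,0.3],
  [0,0,0,-3.82,-0.32,0,0.3],
  [0,0,0,-3.82,-0.32,0,0.3],
  [0,0,0,-3.82,-0.32,0,0.3],
  [0,0,0,-3.82,-0.32,0,0.3],
  [0,0,0,-3.82,-0.32,0,0.3],
  [0,0,0,-3.82,-0.32,0,0.3],
  [0,0,0,0,0,3,0.3],
  [0,0,0,0,0,3,0.3],
  [0,0,0,0,0,3,0.3],
  [0,0,0,0,0,3,0.3],
  [0,0,0,0,0,0,0.3],
])

```text
time: 15.2
position: [0.3769, -0.2629, 0.1586]
eef_rot: [[0.285, 0.958, -0.008], [0.958, -0.285, 0.005], [0.003, -0.01, -1.0]]
ft_force: [-0.7, 0.7, -0.2]
grip_width: 0.0657
gripper_force: 0.0
```

```bash
python3 - <<'E'
from bar import *
o=st(); R=o["eef_rot"]; print("xdir",np.degrees(np.arctan2(R[1,0],R[0,0])))
p=np.load("a.npz"); P=pts({k[2:]:p[k] for k in p.files if k[0]=="t"})
m=(P[...,0]>.33)&(P[...,0]<.45)&(P[...,1]<-.245)&(P[...,1]>-.33); print("max z in landing zone",np.nanmax(P[...,2][m]))
d=grab("wrist");w=pts(d)
m=(w[...,2]>.014)&(w[...,2]<.027)&(np.hypot(w[...,0]-.414,w[...,1]+.155)<.1)
print(m.sum(),cv2.minEnclosingCircle(w[m][:,:2].astype(np.float32)))
d=grab("top"); save(d,"top2")
E
```

```text
t 15.2 pos [ 0.3769 -0.2629  0.1586] ydir -16.57 F [-0.73  0.72 -0.23] M [-0.01 -0.05  0.05] w 0.0657 g 0.0 tilt [-0.008  0.005] q [ 0.64  0.4  -0.13  2.05  0.08  0.71  0.17]
xdir 73.43252144064165
max z in landing zone 0.0069458231381449576
11747 ((0.41329100728034973, -0.15307116508483887), 0.08245563507080078)
```

View pics/top2.png

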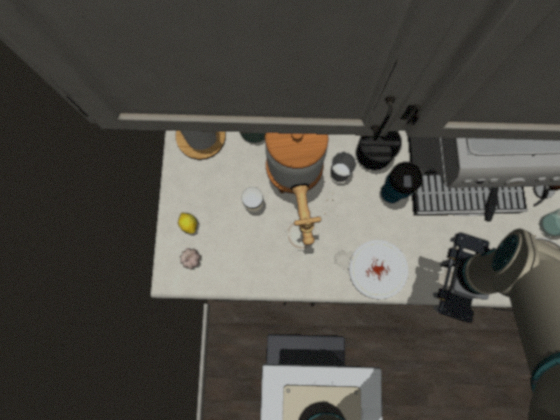

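The top view shows the handle square across at (307,220), the saucer undisturbed at (378,270), and the gripper behind it at (463,277) on clear worktop. Going down to push.

Request:
apply_moves([
  [0,0,0.4,0,0.5,3,0.3],
  [0,0,0,0,0,4,0.3],
  [0,0,0,0,0,4,0.3],
  [0,0,0,0,0,2.5,0.3],
  [0,0,0,0,0,1.1,0.3],
  [0,0,0,0,0,0.4,0.3],
  [0,0,0,0,0,0,0.3],
  [0,0,0,1,0,0,0.3],
  [0,0,0,1,0,0,0.3],
  [0,0,0,0.5,0,0,0.3],
])

```text
time: 16.3
position: [0.3937, -0.2411, 0.0132]
eef_rot: [[0.29, 0.957, 0.002], [0.957, -0.29, -0.0], [0.0, 0.001, -1.0]]
ft_force: [0.6, 0.7, 1.6]
grip_width: 0.0659
gripper_force: 0.0
```

```bash
python3 -c "
from st import *;st()"
```

```text
t 16.3 pos [ 0.3937 -0.2411  0.0132] ydir -16.88 F [0.63 0.71 1.64] M [-0.07 -0.06  0.02] w 0.0659 g 0.0 tilt [ 0.002 -0.   ] q [ 0.53  0.67 -0.06  2.17  0.13  0.31  0.07]
```

Request:
apply_moves([
  [0,0,0,0,-0.5,0,0.3],
  [0,0,0,0,0,0.5,0.3],
  [0,0,0,0,0,0,0.3],
])

```text
time: 16.6
position: [0.3872, -0.2411, 0.007]
eef_rot: [[0.292, 0.956, -0.001], [0.956, -0.292, 0.0], [-0.0, -0.001, -1.0]]
ft_force: [0.2, 0.5, 0.1]
grip_width: 0.0657
gripper_force: 0.0
```

```bash
python3 -c "
from st import *;st()"
```

```text
t 16.6 pos [ 0.3872 -0.2411  0.007 ] ydir -17.0 F [0.21 0.5  0.06] M [-0.    0.    0.05] w 0.0657 g 0.0 tilt [-0.001  0.   ] q [ 0.54  0.68 -0.06  2.18  0.13  0.28  0.06]
```

Request:
apply_moves([
  [0,0,0,0.5,0,0,0.3],
  [0,0,0,0.7,0,0,0.3],
  [0,0,0,1,0,0,0.3],
  [0,0,0,1,0,0,0.3],
  [0,0,0,1,0,0,0.3],
  [0,0,0,1,0,0,0.3],
  [0,0,0,1,0,0,0.3],
  [0,0,0,1,0,0,0.3],
  [0,0,0,1,0,0,0.3],
  [0,0,0,1,0,0,0.3],
  [0,0,0,1,0,0,0.3],
  [0,0,0,1,0,0,0.3],
  [0,0,0,1,0,0,0.3],
  [0,0,0,1,0,0,0.3],
  [0,0,0,1,0,0,0.3],
  [0,0,0,1,0,0,0.3],
  [0,0,0,0.5,0,0,0.3],
  [0,0,0,0,0,0,0.3],
])

```text
time: 18.4
position: [0.434, -0.09, 0.0074]
eef_rot: [[0.291, 0.957, 0.0], [0.957, -0.291, 0.0], [0.0, 0.0, -1.0]]
ft_force: [0.4, -0.2, -0.6]
grip_width: 0.0657
gripper_force: 0.0
```

```bash
cat > sau.py <<'E'
from st import *
st()
for n in("side","top"):
    d=grab(n); w=pts(d); hsv=cv2.cvtColor(d["image"],cv2.COLOR_RGB2HSV)
    m=(w[...,2]>.014)&(w[...,2]<.026)&(w[...,0]>.33)&(w[...,0]<.6)&(w[...,1]>-.2)&(w[...,1]<.16)&(hsv[...,2]>110)
    k,l,s,c=cv2.connectedComponentsWithStats(m.astype(np.uint8)); i=1+s[1:,4].argmax(); q=w[l==i][:,:2].astype(np.float32)
    print(n,len(q),cv2.minEnclosingCircle(q),q.min(0),q.max(0))
save(d,"topN")
E
python3 sau.py
```

```text
t 18.4 pos [ 0.434  -0.09    0.0074] ydir -16.89 F [ 0.43 -0.16 -0.58] M [-0.05 -0.03 -0.06] w 0.0657 g 0.0 tilt [0. 0.] q [ 0.15  0.67 -0.02  2.22  0.04  0.25 -0.19]
side 2294 ((0.41619157791137695, -0.15312539041042328), 0.08235954493284225) [ 0.3348486 -0.1999589] [ 0.49799412 -0.07294619]
top 175 ((0.3523905277252197, -0.1561371386051178), 0.033679455518722534) [ 0.33309418 -0.18650539] [ 0.36681014 -0.12576889]
```

```bash
python3 - <<'E'
from st import *
d=grab("side"); save(d,"side3")
w=pts(d)
m=(w[...,2]>.014)&(w[...,2]<.026)&(w[...,0]>.3)&(w[...,0]<.65)&(w[...,1]>-.25)&(w[...,1]<.16)
print(m.sum(),w[m].min(0),w[m].max(0))
E
```

```text
3367 [ 0.33454143 -0.23645857  0.01400812] [0.64967112 0.11356126 0.02599347]
```

View pics/side3.png

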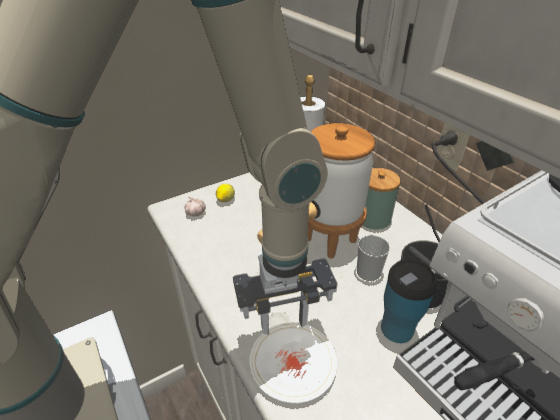

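```bash
python3 - <<'E'
from st import *
o=st()
d=grab("side"); p=(o["position"]-d["eye"])@d["attitude"]; u=d["intrinsics"]@p; print("TCP px",u[:2]/u[2])
a=cv2.resize(d["image"][250:410,220:370],(400,427),interpolation=cv2.INTER_CUBIC)
e=grab("wrist"); b=cv2.resize(e["image"],(400,300)); b=cv2.copyMakeBorder(b,0,127,0,0,cv2.BORDER_CONSTANT)
cv2.imwrite("pics/c3.png",np.hstack([a,b])[:,:,::-1])
w=pts(e); m=(w[...,2]>.012)&(w[...,2]<.028)&(abs(w[...,0]-.43)<.15)&(abs(w[...,1]+.1)<.2)
print("wrist",m.sum(),w[m].min(0),w[m].max(0))
E
```

```text
t 18.55 pos [ 0.4335 -0.0914  0.0074] ydir -17.02 F [ 0.22 -0.19 -0.28] M [-0.06 -0.1   0.03] w 0.0659 g 0.0 tilt [-0. -0.] q [ 0.15  0.67 -0.02  2.22  0.04  0.25 -0.19]
TCP px [283.12660332 333.99173117]
wrist 10287 [ 0.33243845 -0.20564391  0.01200318] [ 0.49273421 -0.07081623  0.02272081]
```

View pics/c3.png

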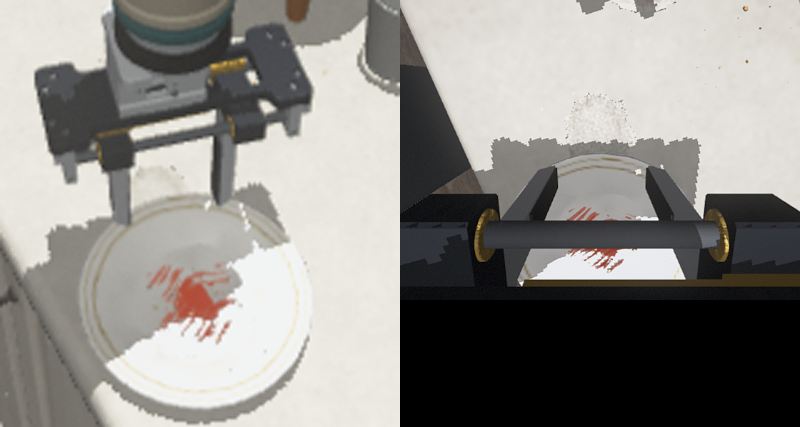

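```bash
python3 - <<'E'
from st import *
d=grab("side"); w=pts(d)
for c in (264,266,303,306):
    print(c,[(r,d["image"][r,c].tolist(),w[r,c].round(3).tolist()) for r in range(316,342,3)])
# saucer profile along push line from wrist+side
n=np.array([.292,.956]); s=(w[...,:2]-[.4155,-.1535])@n; t=(w[...,:2]-[.4155,-.1535])@[n[1],-n[0]]
for a in np.arange(-.1,.1,.01):
    k=(abs(s-a)<.003)&(abs(t)<.015)&(w[...,2]<.04)
    if k.sum(): print(round(a,3),np.median(w[...,2][k]).round(4),end="; ")
E
```

```text
264 [(316, [120, 122, 121], [0.393, -0.088, 0.091]), (319, [121, 121, 121], [0.393, -0.087, 0.081]), (322, [122, 122, 122], [0.393, -0.087, 0.072]), (325, [122, 123, 122], [0.393, -0.088, 0.063]), (328, [123, 123, 123], [0.392, -0.088, 0.055]), (331, [121, 121, 121], [0.393, -0.085, 0.041]), (334, [153, 149, 139], [0.396, -0.08, 0.022]), (337, [166, 160, 150], [0.393, -0.084, 0.019]), (340, [168, 165, 158], [0.39, -0.09, 0.019])]
266 [(316, [123, 123, 122], [0.397, -0.089, 0.089]), (319, [121, 123, 122], [0.396, -0.09, 0.082]), (322, [122, 122, 122], [0.396, -0.089, 0.072]), (325, [122, 122, 122], [0.396, -0.09, 0.064]), (328, [119, 121, 121], [0.396, -0.089, 0.053]), (331, [121, 121, 122], [0.396, -0.088, 0.042]), (334, [147, 146, 143], [0.401, -0.079, 0.017]), (337, [163, 157, 142], [0.397, -0.085, 0.017]), (340, [172, 172, 166], [0.394, -0.091, 0.017])]
303 [(316, [122, 123, 122], [0.466, -0.111, 0.066]), (319, [123, 123, 124], [0.467, -0.111, 0.057]), (322, [123, 123, 123], [0.467, -0.11, 0.046]), (325, [124, 124, 125], [0.467, -0.111, 0.036]), (328, [170, 164, 148], [0.471, -0.1
[... 194 characters left out ...]
, 0.013])]
306 [(316, [120, 121, 121], [0.473, -0.112, 0.063]), (319, [128, 128, 128], [0.473, -0.112, 0.054]), (322, [128, 129, 127], [0.474, -0.112, 0.042]), (325, [171, 170, 164], [0.479, -0.106, 0.021]), (328, [181, 178, 171], [0.475, -0.111, 0.021]), (331, [184, 182, 174], [0.472, -0.116, 0.019]), (334, [187, 186, 179], [0.468, -0.122, 0.02]), (337, [185, 182, 178], [0.466, -0.125, 0.014]), (340, [183, 182, 175], [0.463, -0.13, 0.013])]
-0.1 0.0012; -0.09 0.0011; -0.08 0.0031; -0.07 0.0193; -0.06 0.0173; -0.05 0.0127; -0.04 0.0095; -0.03 0.0095; -0.02 0.0093; -0.01 0.0106; -0.0 0.0107; 0.01 0.0103; 0.02 0.0096; 0.03 0.0091; 0.04 0.0095; 0.05 0.013; 0.06 0.0177; 0.07 0.0195; 0.08 0.0213;
```

The fingertips actually stand at z≈0.03. The linkage draws the tips back when open, so they passed over the rim and the saucer hasn't moved. I'll go back behind it with the fingers mostly closed and feel for the worktop.

Request:
apply_moves([
  [0,0,0,0,0,-3,0.6],
  [0,0,0,0,0,-3,0.6],
  [0,0,0,-3,0,0,0.6],
  [0,0,0,-4,0,0,0.6],
  [0,0,0,-4,0,0,0.6],
  [0,0,0,-4,0,0,0.6],
  [0,0,0,-2,0,0,0.6],
  [0,0,0,0,0,2,0.6],
  [0,0,0,0,0,2,0.6],
  [0,0,0,0,0,1.5,0.6],
  [0,0,0,0,0,0,0.6],
  [0,0,0,0,0,0,0.6],
])

```text
time: 19.9
position: [0.3837, -0.2536, 0.0125]
eef_rot: [[0.292, 0.956, -0.001], [0.956, -0.292, 0.0], [0.0, -0.001, -1.0]]
ft_force: [-0.1, -0.1, -0.5]
grip_width: 0.0374
gripper_force: 0.0
```

```bash
cat > tip.py <<'E'
from st import *
o=st(); d=grab("side"); w=pts(d)
R=o["eef_rot"]; q=(w-o["position"])@R
m=(abs(q[...,1])<.05)&(abs(q[...,0])<.02)&(q[...,2]<.03)&(q[...,2]>-.08)
hsv=cv2.cvtColor(d["image"],cv2.COLOR_RGB2HSV)
m&=(d["image"].max(2)<140)&(w[...,2]>.004)
print("tip tool-z",np.percentile(q[...,2][m],[90,97,100]) if m.sum() else 0, m.sum())
E
python3 tip.py
```

```text
t 19.9 pos [ 0.3837 -0.2536  0.0125] ydir -17.0 F [-0.13 -0.09 -0.53] M [-0.07 -0.09 -0.01] w 0.0374 g 0.0 tilt [-0.001  0.   ] q [ 0.56  0.67 -0.05  2.17  0.11  0.3   0.12]
tip tool-z [-0.03111999 -0.02574749 -0.02102739] 287
```

Request:
apply_moves([
  [0,0,0,0,0,0.4,0.6],
  [0,0,0,0,0,0.4,0.6],
  [0,0,0,0,0,0.2,0.6],
  [0,0,0,0,0,0,0.6],
])

```text
time: 20.35
position: [0.3839, -0.2534, 0.0022]
eef_rot: [[0.292, 0.956, -0.0], [0.956, -0.292, 0.0], [0.0, -0.0, -1.0]]
ft_force: [-0.3, -0.6, 0.1]
grip_width: 0.0377
gripper_force: 0.0
```

```bash
python3 tip.py
```

```text
t 20.35 pos [ 0.3839 -0.2534  0.0022] ydir -16.98 F [-0.32 -0.6   0.11] M [-0.03 -0.08 -0.04] w 0.0377 g 0.0 tilt [-0.  0.] q [ 0.56  0.69 -0.05  2.18  0.11  0.28  0.11]
tip tool-z [-0.03257621 -0.02720234 -0.0018371 ] 267
```

Request:
apply_moves([
  [0,0,0,0,0,0.2,0.6],
  [0,0,0,0,0,0.2,0.6],
  [0,0,0,0,0,0,0.6],
])

```text
time: 20.7
position: [0.3839, -0.2534, -0.0018]
eef_rot: [[0.292, 0.956, -0.0], [0.956, -0.292, 0.0], [0.0, -0.0, -1.0]]
ft_force: [0.3, -0.3, -0.1]
grip_width: 0.0377
gripper_force: 0.0
```

Request:
apply_moves([
  [0,0,0,0,0,0.2,0.6],
  [0,0,0,0,0,0.2,0.6],
  [0,0,0,0,0,0,0.6],
])

```text
time: 21.0
position: [0.3839, -0.2534, -0.0059]
eef_rot: [[0.292, 0.956, -0.0], [0.956, -0.292, 0.0], [0.0, -0.0, -1.0]]
ft_force: [-0.6, -0.6, -0.7]
grip_width: 0.0376
gripper_force: 0.0
```

```bash
python3 tip.py
```

```text
t 21.0 pos [ 0.3839 -0.2534 -0.0059] ydir -16.98 F [-0.57 -0.57 -0.67] M [-0.   -0.06 -0.01] w 0.0376 g 0.0 tilt [-0.  0.] q [ 0.55  0.71 -0.05  2.18  0.12  0.26  0.11]
tip tool-z [-0.03089207 -0.02457962 -0.00991429] 249
```

Request:
apply_moves([
  [0,0,0,0,0,0,0.75],
  [0,0,0,0,0,0,0.75],
  [0,0,0,0,0,0,0.75],
  [0,0,0,0,0,0,0.75],
])

```text
time: 21.45
position: [0.3841, -0.2535, -0.0056]
eef_rot: [[0.292, 0.956, 0.0], [0.956, -0.292, -0.0], [-0.0, 0.0, -1.0]]
ft_force: [-0.4, 0.4, -0.1]
grip_width: 0.0234
gripper_force: 0.0
```

```bash
python3 - <<'E'
import runpy; runpy.run_path("tip.py")
from st import *
o=arm.get_obs(); d=grab("side"); w=pts(d); q=(w-o["position"])@o["eef_rot"]
p=(o["position"]+[0,0,.02]-d["eye"])@d["attitude"]; u=d["intrinsics"]@p; u=(u[:2]/u[2]).astype(int); print(u)
# column scans: where does depth jump from finger to table
for c in range(u[0]-16,u[0]+17,4):
    col=[(r,round(float(w[r,c,2]),3),round(float(q[r,c,0]),3)) for r in range(u[1]-14,u[1]+22,3)]
    print(c,[x[1] for x in col])
E
```

```text
t 21.45 pos [ 0.3841 -0.2535 -0.0056] ydir -16.98 F [-0.42  0.38 -0.05] M [ 0.04 -0.05  0.01] w 0.0234 g 0.0 tilt [ 0. -0.] q [ 0.56  0.71 -0.05  2.18  0.12  0.26  0.11]
tip tool-z [-0.03187485 -0.0250561  -0.0096708 ] 261
[308 415]Traceback (most recent call last):
  File "<stdin>", line 7, in <module>
IndexError: index 422 is out of bounds for axis 0 with size 420
```

Request:
apply_moves([
  [0,0,0,0,0,0.15,0.75],
  [0,0,0,0,0,0.15,0.75],
  [0,0,0,0,0,0,0.75],
])

```text
time: 21.85
position: [0.3838, -0.2534, -0.0089]
eef_rot: [[0.292, 0.956, -0.0], [0.956, -0.292, 0.0], [0.0, -0.0, -1.0]]
ft_force: [-0.0, 1.3, 0.2]
grip_width: 0.023
gripper_force: 0.0
```

```bash
python3 - <<'E'
from st import *
o=st(); d=grab("wrist"); w=pts(d); q=(w-o["position"])@o["eef_rot"]
m=(abs(q[...,1])<.03)&(abs(q[...,0])<.02)&(q[...,2]>-.09)&(d["image"].max(2)<135)
z=w[...,2][m]; print(m.sum(),np.percentile(z,[0,2,5,10]).round(4)); h=np.histogram(z,bins=np.arange(-.01,.06,.004)); print(h[0])
cv2.imwrite("pics/w4.png",d["image"][:,:,::-1])
E
```

```text
t 21.85 pos [ 0.3838 -0.2534 -0.0089] ydir -16.98 F [-0.01  1.3   0.16] M [-0.01 -0.   -0.01] w 0.023 g 0.0 tilt [-0.  0.] q [ 0.56  0.71 -0.05  2.18  0.13  0.25  0.1 ]
4609 [-0.0015 -0.0004  0.0001  0.0006]
[  0   0 726   3   0   7  89 121 159 178 188 195 221 211 258 275 280]
```

View pics/w4.png

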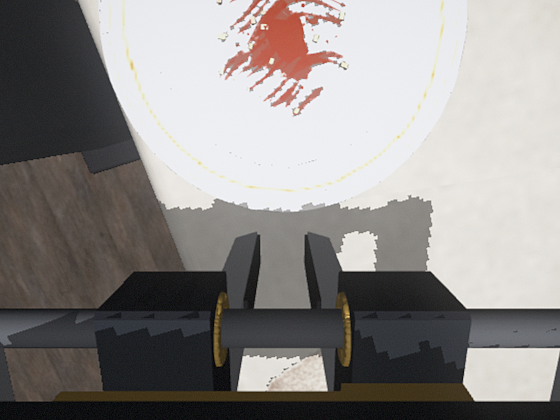

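The wrist view shows the two tips near (245,233) and (318,233) behind the saucer's rim at (285,210), lowest at z≈0.013. The tips therefore sit about 22 mm behind the nominal TCP. I'll tilt slightly to keep joint 6 off its limit and go a little lower.

Request:
apply_moves([
  [2.5,0,0,0,-0.1,0,0.6],
  [2.5,0,0,0,-0.1,0,0.6],
  [0,0,0,0,0,0.15,0.6],
  [0,0,0,0,0,0.15,0.6],
  [0,0,0,0,0,0,0.6],
])

```text
time: 22.4
position: [0.3808, -0.2525, -0.0118]
eef_rot: [[0.292, 0.953, -0.084], [0.956, -0.291, 0.026], [0.0, -0.088, -0.996]]
ft_force: [0.4, 1.0, -0.0]
grip_width: 0.0375
gripper_force: 0.0
```

```bash
cat > tipw.py <<'E'
from st import *
o=st(); d=grab("wrist"); w=pts(d); q=(w-o["position"])@o["eef_rot"]
for s in(-1,1):
    m=(q[...,1]*s<.045)&(q[...,1]*s>0)&(abs(q[...,0])<.02)&(q[...,2]>-.09)&(d["image"].max(2)<135)&(w[...,2]>.0035)
    k=q[m]; z=w[...,2][m]; print(s,m.sum(),np.percentile(z,[0,1,3]).round(4),"front x",np.percentile(k[:,0],[1,99]).round(4), "y",np.percentile(k[:,1],[1,99]).round(4))
E
python3 tipw.py
```

```text
t 22.4 pos [ 0.3808 -0.2525 -0.0118] ydir -16.99 F [ 0.4   0.96 -0.02] M [-0.06 -0.12 -0.01] w 0.0375 g 0.0 tilt [-0.084  0.026] q [ 0.54  0.74 -0.04  2.1   0.12  0.39  0.09]
-1 2381 [0.0118 0.0137 0.0175] front x [-0.0066  0.0105] y [-0.0321 -0.0203]
1 2380 [0.0084 0.0104 0.0138] front x [-0.0065  0.0105] y [0.0171 0.029 ]
```

Request:
apply_moves([
  [0,0,0,0,0.45,0.15,0.6],
  [0,0,0,0,0,0.15,0.6],
  [0,0,0,0.5,0,0,0.6],
  [0,0,0,0.5,0,0,0.6],
  [0,0,0,0.5,0,0,0.6],
  [0,0,0,0.5,0,0,0.6],
  [0,0,0,0.8,0,0,0.6],
  [0,0,0,0.8,0,0,0.6],
  [0,0,0,0.8,0,0,0.6],
  [0,0,0,0.8,0,0,0.6],
  [0,0,0,0.8,0,0,0.6],
  [0,0,0,0,0,0,0.6],
])

```text
time: 23.65
position: [0.404, -0.1951, -0.0149]
eef_rot: [[0.29, 0.953, -0.083], [0.957, -0.289, 0.026], [0.001, -0.087, -0.996]]
ft_force: [0.9, -0.5, 0.4]
grip_width: 0.0374
gripper_force: 0.0
```

```bash
sed -i '/save/d;s/-.2)/-.3)/' sau.py; python3 sau.py; python3 - <<'E'
from st import *
d=grab("wrist"); w=pts(d); m=(w[...,2]>.014)&(w[...,2]<.026)&(d["image"].min(2)>150); q=w[m][:,:2].astype(np.float32); print(len(q),cv2.minEnclosingCircle(q))
E
```

```text
t 23.65 pos [ 0.404  -0.1951 -0.0149] ydir -16.85 F [ 0.87 -0.51  0.42] M [-0.06 -0.16  0.04] w 0.0374 g 0.0 tilt [-0.083  0.026] q [ 0.41  0.74 -0.04  2.12  0.09  0.37  0.  ]
side 737 ((0.42064884305000305, -0.09105312824249268), 0.07853826880455017) [ 0.35296187 -0.13675402] [ 0.48439828 -0.02716451]
top 1305 ((0.4312971830368042, -0.11180733144283295), 0.08266114443540573) [ 0.35074747 -0.19223084] [ 0.5129562  -0.03108056]
35013 ((0.43141141533851624, -0.10961577296257019), 0.08271508663892746)
```

The saucer is moving as intended; it is now at (0.431, -0.111).

Request:
apply_moves([
  [0,0,0,0.5,0,0,0.6],
  [0,0,0,0.8,0,0,0.6],
  [0,0,0,0.8,0,0,0.6],
  [0,0,0,0.8,0,0,0.6],
  [0,0,0,0.8,0,0,0.6],
  [0,0,0,0.8,0,0,0.6],
  [0,0,0,0.8,0,0,0.6],
  [0,0,0,0.8,0,0,0.6],
  [0,0,0,0.8,0,0,0.6],
  [0,0,0,0.8,0,0,0.6],
  [0,0,0,0.8,0,0,0.6],
  [0,0,0,0.8,0,0,0.6],
  [0,0,0,0.8,0,0,0.6],
  [0,0,0,0.8,0,0,0.6],
  [0,0,0,0.6,0,0,0.6],
  [0,0,0,0,0,0,0.6],
])

```text
time: 25.4
position: [0.4374, -0.0855, -0.0149]
eef_rot: [[0.29, 0.953, -0.083], [0.957, -0.289, 0.026], [0.001, -0.087, -0.996]]
ft_force: [0.9, 0.2, -0.5]
grip_width: 0.0377
gripper_force: 0.0
```

```bash
python3 sau.py; cat > sw.py <<'E'
from st import *
d=grab("wrist"); w=pts(d); m=(w[...,2]>.014)&(w[...,2]<.026)&(d["image"].min(2)>110)&(w[...,0]<.6)
k,l,s,c=cv2.connectedComponentsWithStats(m.astype(np.uint8)); i=1+s[1:,4].argmax(); q=w[l==i][:,:2]
from scipy.optimize import least_squares
r=np.hypot(*(q-q.mean(0)).T)
h=cv2.convexHull(q.astype(np.float32))[:,0]
f=lambda p:np.hypot(*(h-p).T)-.082
x=least_squares(f,q.mean(0),loss="soft_l1",f_scale=.002).x
print("wrist",len(q),cv2.minEnclosingCircle(q.astype(np.float32)),"hull fit",x)
E
python3 sw.py
```

```text
t 25.4 pos [ 0.4374 -0.0855 -0.0149] ydir -16.88 F [ 0.91  0.23 -0.5 ] M [-0.03 -0.15  0.04] w 0.0377 g 0.0 tilt [-0.083  0.026] q [ 0.16  0.74 -0.03  2.13  0.01  0.36 -0.16]
side 195 ((0.4047328233718872, 0.016625292599201202), 0.049166321754455566) [ 0.3864428  -0.03046955] [0.41850165 0.06372013]
top 1048 ((0.4645273983478546, -0.002091595670208335), 0.08253885060548782) [ 0.38332704 -0.07963879] [0.54490477 0.07798573]
wrist 36062 ((0.46398842334747314, -0.0017325740773230791), 0.08307798951864243) hull fit [ 0.46419732 -0.00154687]
```

Request:
apply_moves([
  [0,0,0,0.5,-0.04,0,0.6],
  [0,0,0,0.6,-0.04,0,0.6],
  [0,0,0,0.6,-0.04,0,0.6],
  [0,0,0,0.6,-0.04,0,0.6],
  [0,0,0,0.6,-0.04,0,0.6],
  [0,0,0,0.6,-0.04,0,0.6],
  [0,0,0,0.6,-0.04,0,0.6],
  [0,0,0,0.5,0,0,0.6],
  [0,0,0,0.4,0,0,0.6],
  [0,0,0,0.2,0,0,0.6],
  [0,0,0,0,0,0,0.6],
])

```text
time: 26.65
position: [0.4497, -0.0358, -0.0147]
eef_rot: [[0.292, 0.953, -0.083], [0.957, -0.291, 0.026], [0.0, -0.087, -0.996]]
ft_force: [0.4, 0.6, 0.8]
grip_width: 0.0377
gripper_force: 0.0
```

```bash
python3 sau.py; python3 sw.py; python3 - <<'E'
from st import *
for n in("top","side","wrist"):
    d=grab(n); w=pts(d); hsv=cv2.cvtColor(d["image"],cv2.COLOR_RGB2HSV)
    m=(w[...,2]>.095)&(w[...,2]<.17)&(w[...,0]>.44)&(w[...,0]<.49)&(abs(w[...,1]-.05)<.035)&(hsv[...,1]>70)&(hsv[...,0]<28)
    q=w[m]
    if len(q)>5: print(n,len(q),q.min(0).round(4),q.max(0).round(4),q.mean(0).round(4))
E
```

```text
t 26.65 pos [ 0.4497 -0.0358 -0.0147] ydir -16.96 F [0.37 0.59 0.84] M [-0.02 -0.12 -0.04] w 0.0377 g 0.0 tilt [-0.083  0.026] q [ 0.05  0.74 -0.02  2.12 -0.02  0.37 -0.24]
side 333 ((0.427166223526001, 0.04550972580909729), 0.06721776723861694) [ 0.39867488 -0.02160687] [0.4421478  0.11262632]
top 714 ((0.47649943828582764, 0.04887745901942253), 0.08175581693649292) [ 0.39555016 -0.00707807] [0.5542522 0.1287782]
wrist 31327 ((0.47647085785865784, 0.046722643077373505), 0.08223791420459747) hull fit [0.47646348 0.04816729]
top 138 [0.4587 0.0365 0.1401] [0.4898 0.0643 0.1698] [0.4745 0.0509 0.155 ]
side 69 [0.4614 0.0393 0.1361] [0.4819 0.061  0.1632] [0.4678 0.049  0.156 ]
wrist 1387 [0.4713 0.0397 0.11  ] [0.4834 0.0453 0.1324] [0.4783 0.0416 0.1246]
```

Request:
apply_moves([
  [0,0,0,0.15,0,0,0.6],
  [0,0,0,0.1,0,0,0.6],
  [0,0,0,0,0,0,0.6],
  [0,0,0,-1,0,0,0.6],
  [0,0,0,-2,0,0,0.6],
  [0,0,0,-3,0,0,0.6],
  [0,0,0,-4,0,0,0.6],
  [0,0,0,-4,0,0,0.6],
  [0,0,0,-3,0,-3,0.6],
  [0,0,0,-3,0,-4,0.6],
  [0,0,0,-3,0,-4,0.6],
  [0,0,0,-3,0,-4,0.6],
  [0,0,0,-3,0,-4,0.6],
  [0,0,0,0,0,0,0.6],
  [0,0,0,0,0,0,0.6],
])

```text
time: 28.45
position: [0.3809, -0.3169, 0.1751]
eef_rot: [[0.294, 0.952, -0.082], [0.956, -0.293, 0.025], [-0.0, -0.086, -0.996]]
ft_force: [0.2, 0.5, -0.3]
grip_width: 0.0381
gripper_force: 0.0
```

```bash
python3 sau.py; python3 - <<'E'
from bar import *
for n in("side","top"): bar(n)
d=grab("top"); e=grab("side"); cv2.imwrite("pics/fin.png",np.hstack([cv2.resize(d["image"][100:320,150:450],(400,293)),cv2.resize(e["image"][100:400,130:430],(293,293))])[:,:,::-1])
a=np.load("a.npz"); P0=pts({k[2:]:a[k] for k in a.files if k[0]=="t"}); P1=pts(d)
for nm,x0,x1,y0,y1 in[("cup",.64,.76,-.1,.0),("jar",.54,.65,.16,.24),("garlic",.33,.43,.37,.47)]:
    c=[]
    for P in(P0,P1):
        m=(P[...,0]>x0)&(P[...,0]<x1)&(P[...,1]>y0)&(P[...,1]<y1)&(P[...,2]>.03)&(P[...,2]<.1); c.append(P[m].mean(0).round(4))
    print(nm,c)
E
```

```text
t 28.45 pos [ 0.3809 -0.3169  0.1751] ydir -17.12 F [ 0.2   0.5  -0.26] M [ 0.01 -0.06  0.  ] w 0.0381 g 0.0 tilt [-0.082  0.025] q [ 0.67  0.47 -0.08  1.87  0.08  0.89  0.25]
side 1828 ((0.48027512431144714, 0.04934614524245262), 0.0831775888800621) [ 0.39878598 -0.03283842] [0.56296223 0.13165024]
top 1054 ((0.4766693115234375, 0.04907114803791046), 0.08195342868566513) [ 0.39574957 -0.03205879] [0.55428797 0.12902278]
side 248 line -78.31 ((0.5073214769363403, 0.054117556661367416), (0.01500466838479042, 0.06504656374454498), 7.457467079162598) ztop [0.2178 0.2227]
top 150 line -79.17 ((0.506698489189148, 0.05531766265630722), (0.016369566321372986, 0.060841385275125504), 16.444583892822266) ztop [0.2184 0.2212]
cup [array([ 0.708 , -0.0583,  0.0633]), array([ 0.7079, -0.0585,  0.063 ])]
jar [array([0.5872, 0.1984, 0.0818]), array([0.587 , 0.1982, 0.0812])]
garlic [array([0.4182, 0.3803, 0.0406]), array([0.4183, 0.3799, 0.0406])]
```

View pics/fin.png

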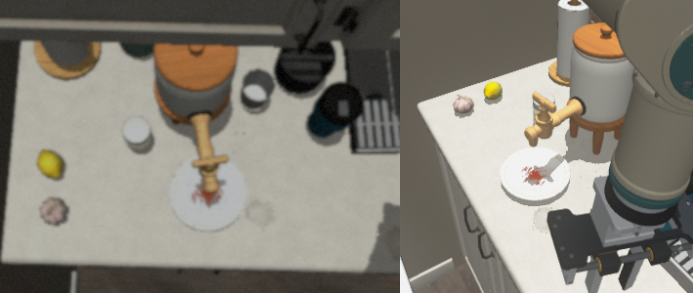

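The final views show the handle square across the tap, the saucer centred under the spout to within about 2 mm, and the cup, jar and garlic where they were. Handing in.

```bash
python3 -c "
from bench import arm; print(arm.hand_in())"
```

```text
the job is handed in; nothing more can be done
None
```

The tap key is shut square across the tap (to within about 1–2°) and pressed in at about 12–17 N. The saucer's middle is under the spout to within about 2 mm. The cup, jar and garlic have not moved, and I handed the job in at about 29 s; it gave back no verdict.

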